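Set a clamp stop and tighten the clamp on a glued blank

TASK

On the glue-up clamp, press the spring latch tab on the sliding stop's grip and slide the stop one notch towards the blank, so that the latch springs out fully into that next notch. Then turn the spoked capstan wheel, pushing spoke after spoke over the top towards the stop, until the jaw holds the glued blank tight against the stop, lying flat on the bed, and let go. Do not disturb the glue bottle or the hammer beside the clamp.

Things in the scene. Friction and masses are not known exactly. Their poses are not given: they have to be found in the camera images.
- clamp: Glue-up clamp fixed on the bench: dark wooden bed 150 x 530 x 22 mm. Origin on the bench under its middle, z up. Its x axis points across the bed, roughly away from the robot; y along the bed from the grey gearbox (-y end) to the sliding stop (+y end). x and y below are these axes; turned up to 0.2 rad. A steel comb rail lies on the bed's +x edge by the stop; its gaps are the notches.
- stop (a joint): Way of the sliding stop from the bed's outer end towards the gearbox (clamp's -y), m. Starts in the comb's wide end gap (0 to 0.020). Next notch: 0.055 (the tooth drops in from 0.051 to 0.059 and has that play); the one after, not wanted: 0.095. Slides with 1.5 N of friction while the latch is pressed, else the comb blocks it.
- latch (a joint): How far the latch tab is pressed in, m: 0 sprung out (tooth fully in a notch), 0.009 fully pressed; the tooth clears the comb from about 0.007. The spring takes 5.4 N to start, 9.5 N fully pressed. Let go between notches, the tooth stays on the comb, near 0.007.
- stop_grip (a point): Point in the stop's upright aluminium grip, 48 mm long (y), 22 thick (x), top 27 above this point. A ribbed steel latch tab (40 along y, 50 high) stands out on its +x side. Over x, grip and tab reach from -14.5 mm to +24.5 (tab out) or +15.5 mm (pressed) of this point: pinching across x from above presses the tab. Fingers have room to 21 mm below; then comes the stop plate.
- stop_face (a point): Middle of the pressing face of the sliding stop's steel plate (76 mm wide in x, 18 mm thick, 42 mm high; moves with the stop). It looks to the clamp's -y; this point is 15 mm above the bed.
- hub (a point): Centre of the capstan wheel's hub, 115 mm above the bench on the gearbox's +x side, axle along x. Five equal steel spokes, 1.2566 rad apart, 12 mm thick, in the upright plane through this point; each ends in a black ball 20 mm across, centred 85 mm from here. Hub 40 mm across. The gearbox wall is 42 mm from the spokes' plane, its top 25 mm above this point.
- capstan (a joint): Wheel angle, rad, 0 to 4.43. Spokes stand at this angle + k x 1.2566 from upright, measured towards +y (the stop). It grows as the wheel's top moves to +y and drives the jaw 14 mm per rad towards the stop. 0.14 N m of friction also holds it where it is left; a spoke needs a push of 2 to 5 N, and 10 to 15 N to clamp firmly.
- jaw: Steel jaw plate 90 mm wide (x), 40 mm high, between gearbox and blank, with a rubber-faced pad on springs (gives up to 4 mm, 3 N per mm) that keeps up the pressure; moves along y with the capstan, 62 mm at most. With the stop in its first gap it does not get far enough to clamp the blank.
- jaw_face (a point): Middle of the pressing face of the jaw's pad, which looks to the clamp's +y, 15 mm above the bed.
- blank_mid (a point): Centre of the loose wooden blank glued up of three strips (light, brown, light), 100 mm long along the clamp's y, 70 mm wide, 30 mm thick, lying on the bed between jaw and stop, up to 0.08 rad askew.
- glue: White glue bottle, 56 mm across, 150 mm high, standing beyond the clamp's +x side; origin under its middle.
- hammer: Hammer with wooden handle, 260 mm long, lying on the bench beyond the clamp's +x side along the bed; origin under its middle.
Mind the look-alikes: they are no part of the job. What is shaped like the part that bears blank_mid but grey or pink is not meant.

How it is judged:
By the outcome, as a careful person would: the job done as asked, in the order asked, and still so for the second after the job is handed in, with the robot touching nothing.
It also fails if it takes over 67 s, if anything falls off the work surface, if the arm or the gripper's body presses on something with over 40 N, if the wrist force passes 120 N, or if a joint passes its speed limit or range.

ROBOT

A 6-joint arm with a two-finger parallel gripper is mounted at the origin on the work surface. World frame = base frame: x ahead of the robot, y to its left, z up, the work surface at z = 0. Lengths are in m, angles in rad, forces in N, time in s.
With the tool pointing down it reaches from about 0.275 to 0.825 m from the base axis. Payload 4.9 kg.
Tool frame: the origin (TCP) lies midway between the tips of the shut fingers; the grasp point (between the pads) lies 19 mm behind it (grip_point_offset is the distance from the TCP to the grasp point, in m); z points along the fingers, x is the direction in which the jaws open and shut, and the axes are right-handed (so a half turn about z gives the same grasp; the last joint's range is limited). The gripper opens to 85 mm and grips with 20 to 120 N. Pads are 22 mm wide; open, the fingers measure 114 mm over their backs; the gripper's body (76 mm by 85 mm) begins 54 mm behind the grasp point. The pads swing forward as they close: fully open they stand 13 mm farther back than shut.
Start: joints at [1.153, 0.326, -0.193, 1.052, 0, 1.437], TCP at [0.154, 0.528, 0.231] pointing down, gripper open.
Joint ranges: [-2.65, 2.65], [-0.97, 1.79], [-1.3, 1.35], [-1.93, 2.1], [-1.47, 1.37], [-3.14, 3.14]. Speed limits (rad/s): [2.57, 2.57, 3.14, 3.14, 3.14, 3.14].

INTERFACE

Orientations are given as a rotation vector (axis times angle).
In Python, from cell import * gives the robot as it stands. Calls block until the motion is done:
- movep(position, orientation): joint-space move of the TCP to a pose.
- move_l(position, velocity=0.15, rot=None, until_force=None): straight line of the TCP; rot=None keeps the orientation; velocity is the mean speed in m/s. With until_force (N) it stops when the force on the tool has changed by that much, and returns True; else False.
- set_joints(angles): joint-space move.
- let_go() and grab(newtons=None): open the fingers fully, or close them until they stop; newtons is the grip in N (None keeps the last).
- sleep(seconds).
- ik(position, orientation): joint angles nearest the present ones, or None.
- get_state(): the state.
- grab_frame(name): name is "scene" or "top"; returns a dict with "img" (420x560x3 uint8, red, green, blue), "fx", "fy", "cx", "cy" (pixels), "cam_to_world" (4x4, takes a point from camera to world coordinates). Camera axes: x right, y down, z forward; pixel columns grow to the right and rows downward; lengths in m; the calibration is good to about 2 mm. A picture is of the moment at which its call begins. There is no depth.
A pose or a line that the arm cannot do raises MotionError and nothing moves.
- sign_off(): hands the job in, once; it reports no verdict.
Trained networks look in the newest picture that a camera, given by its name, has taken for a name from the list of things; names that differ only in an ending like _2 or _b are one class to them, and where a whole thing is asked for, a point or a joint stands for the part that bears it (a point fixed in the world has none). Each returns a list of dicts, best first, with "score" (0 to 1); they miss things now and then, are a little off and sometimes report something else, mostly with a low value. They report only what shows in the picture. A call takes as long as a camera call. They do not tell look-alikes from the thing itself.
- spot_in(camera, name): "centre" ([column, row] in pixels, amid what is visible of it).
- silhouettes(camera, name): "mask" (420x560 bool, what is visible of it) and "centre" ([column, row] in pixels, amid what is visible of it).
- tip_of(camera, name): "centre" ([column, row] in pixels: a listed point, or the origin of a listed thing).
The state is a dict: "clock": time; "q": joint angles; "joint_velocities": joint speeds; "tau": joint torques, N m; "position": TCP position; "eef_rot": TCP orientation; "contact_force": force on the tool from outside, world axes, zero at the start; "wrist_torque": the same for the moment, N m; "finger_gap": opening from 0.0 (shut) to 1.0 (fully open).
Only numpy, scipy, OpenCV 4.12 (cv2) and the standard library are available. Lean on these libraries where they do the work, as an engineer would, in place of code of your own. Each camera call takes 0.05 s, during which the arm holds its last target.

## Working session

There is one attempt and no reset: what is moved stays moved. The work goes in short steps, each a Python script; the robot and the scene stay as the last script left them, time stands still between calls to the robot, and variables do not carry over. Pictures are saved under pics/ and viewed, and the job is handed in when it is done.

```bash
ls; mkdir -p pics
cat > h.py <<'E'
from cell import *
import numpy as np, cv2
from scipy.spatial.transform import Rotation as R
def snap(n,f):
    d=grab_frame(n); cv2.imwrite('pics/'+f,cv2.cvtColor(d['img'],cv2.COLOR_RGB2BGR)); return d
def ray(d,px):
    T=np.array(d['cam_to_world']); v=np.array([(px[0]-d['cx'])/d['fx'],(px[1]-d['cy'])/d['fy'],1.])
    return T[:3,3],T[:3,:3]@v
def onz(d,px,z):
    o,v=ray(d,px); return o+v*(z-o[2])/v[2]
def tri(rs):
    A=np.zeros((3,3));b=np.zeros(3)
    for o,v in rs:
        v=v/np.linalg.norm(v);P=np.eye(3)-np.outer(v,v);A+=P;b+=P@o
    x=np.linalg.solve(A,b); return x,[np.linalg.norm((np.eye(3)-np.outer(v,v)/(v@v))@(x-o)) for o,v in rs]
def proj(d,p):
    T=np.array(d['cam_to_world']); c=T[:3,:3].T@(np.array(p)-T[:3,3]); return np.array([d['fx']*c[0]/c[2]+d['cx'],d['fy']*c[1]/c[2]+d['cy']])
E
python3 - <<'E'
from h import *
np.set_printoptions(precision=4,suppress=True)
D={n:snap(n,n+'0.png') for n in('scene','top')}
for n in D: print(n,D[n]['fx'],np.array(D[n]['cam_to_world']))
for k in ['clamp','stop_grip','stop_face','hub','jaw_face','blank_mid','glue','hammer']:
    for n in D:
        r=tip_of(n,k); print(k,n,[(np.round(a['centre'],1).tolist(),round(a['score'],2)) for a in r[:4]])
print(get_state())
E
```

```text
pics
scene 383.18763157385837 [[-0.7909  0.3915 -0.4703  0.8423]
 [ 0.6116  0.4814 -0.6279  0.4314]
 [-0.0194 -0.7842 -0.6202  0.5609]
 [ 0.      0.      0.      1.    ]]
top 434.5699878614825 [[-0.008  -0.993   0.1178  0.3991]
 [-0.9999  0.0069 -0.0099 -0.0008]
 [ 0.009  -0.1179 -0.993   1.1463]
 [ 0.      0.      0.      1.    ]]
clamp scene [([304.1, 256.9], 0.77)]
clamp top [([266.4, 230.5], 0.77), ([244.0, 169.0], 0.54)]
stop_grip scene [([397.2, 276.0], 0.6), ([315.5, 244.9], 0.3)]
stop_grip top [([183.4, 234.1], 0.62), ([268.5, 225.7], 0.4)]
stop_face scene [([366.8, 286.8], 0.95)]
stop_face top [([206.2, 232.7], 0.77)]
hub scene [([202.5, 201.8], 0.65)]
hub top [([324.6, 172.3], 0.89)]
jaw_face scene [([286.5, 234.1], 0.74), ([363.4, 287.0], 0.26)]
jaw_face top [([283.4, 224.5], 0.45)]
blank_mid scene [([315.4, 242.4], 0.92), ([152.2, 204.1], 0.81), ([275.3, 171.2], 0.7)]
blank_mid top [([256.4, 226.7], 0.83), ([392.9, 160.8], 0.68), ([371.1, 283.4], 0.57)]
glue scene [([321.7, 401.9], 0.89)]
glue top [([177.6, 168.2], 0.96)]
hammer scene [([250.4, 314.7], 0.93)]
hammer top [([244.3, 169.1], 0.88)]
{'clock': 0.9, 'q': array([ 1.1528,  0.3262, -0.1926,  1.052 , -0.    ,  1.4366]), 'joint_velocities': array([ 0.0002,  0.0004,  0.0016, -0.0001,  0.0009, -0.0014]), 'tau': array([  0.0006, -44.3322,  26.2757,   0.001 ,  -0.0003,  -0.    ]), 'position': array([0.154 , 0.528 , 0.2313]), 'eef_rot': array([ 2.5132,  1.885 , -0.    ]), 'contact_force': array([ 0.0162, -0.4832, -0.7581]), 'wrist_torque': array([-0.0174,  0.0213, -0.0166]), 'finger_gap': 1.000396881717492}
```

View pics/scene0.png

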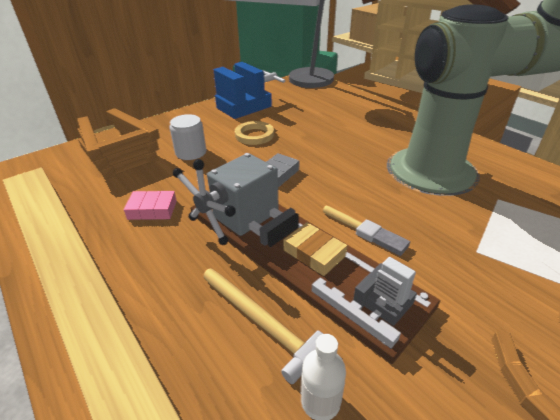

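View pics/top0.png

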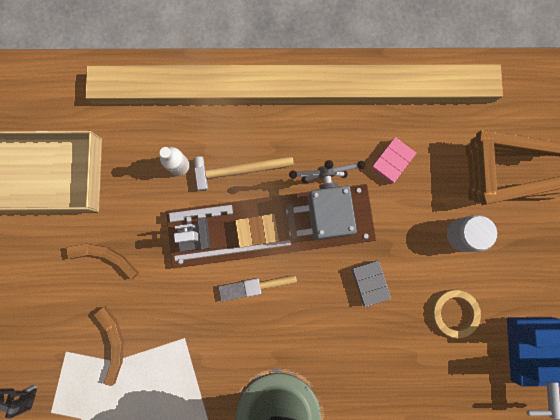

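Run:
```python
from h import *
np.set_printoptions(precision=4,suppress=True)
D={n:grab_frame(n) for n in('scene','top')}
P={'clamp':((304.1,256.9),(266.4,230.5)),'grip':((397.2,276),(183.4,234.1)),'face':((366.8,286.8),(206.2,232.7)),'hub':((202.5,201.8),(324.6,172.3)),'jaw':((286.5,234.1),(283.4,224.5)),'blank':((315.4,242.4),(256.4,226.7)),'glue':((321.7,401.9),(177.6,168.2)),'hammer':((250.4,314.7),(244.3,169.1))}
for k,(a,b) in P.items(): print(k,*tri([ray(D['scene'],a),ray(D['top'],b)]))
for n in D:
    b=cv2.resize(D[n]['img'],None,fx=3,fy=3,interpolation=cv2.INTER_CUBIC)[:,:,::-1]
    if n=='scene': cv2.imwrite('pics/s_z.png',b[400:1000,350:1150]); cv2.imwrite('pics/s_z2.png',b[500:1100,800:1500])
    else: cv2.imwrite('pics/t_z.png',b[400:900,400:1150])
```

```text
clamp [ 0.4681  0.0277 -0.0074] [np.float64(0.0011414820399608782), np.float64(0.0011414820399608652)]
grip [0.4536 0.2251 0.1001] [np.float64(0.00020108548468522988), np.float64(0.000201085484685339)]
face [0.4604 0.1803 0.0372] [np.float64(0.0004006556461496504), np.float64(0.0004006556461496971)]
hub [ 0.6021 -0.1172  0.1131] [np.float64(0.0026060987576372345), np.float64(0.002606098757637144)]
jaw [ 0.4801 -0.0162  0.0313] [np.float64(7.080915824898371e-06), np.float64(7.080915824945025e-06)]
blank [0.471  0.0543 0.0556] [np.float64(0.0032163191399120997), np.float64(0.0032163191399120932)]
glue [ 0.6384  0.2641 -0.0044] [np.float64(0.0030359425150981605), np.float64(0.0030359425150980348)]
hammer [0.635  0.0836 0.0033] [np.float64(0.0048774293798031125), np.float64(0.004877429379803503)]
```

View pics/s_z.png

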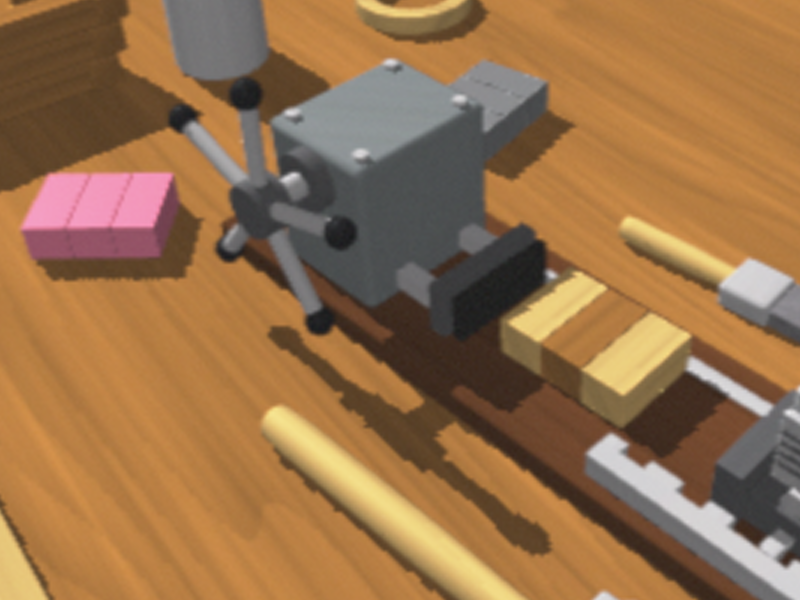

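View pics/s_z2.png

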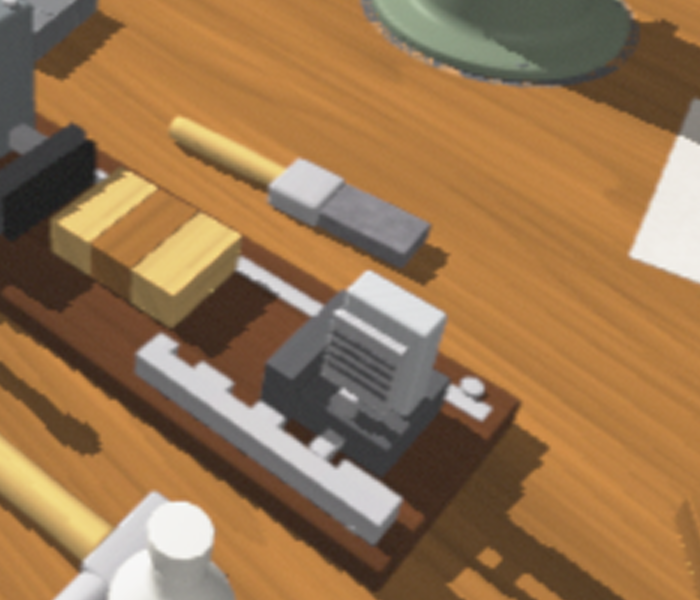

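View pics/t_z.png

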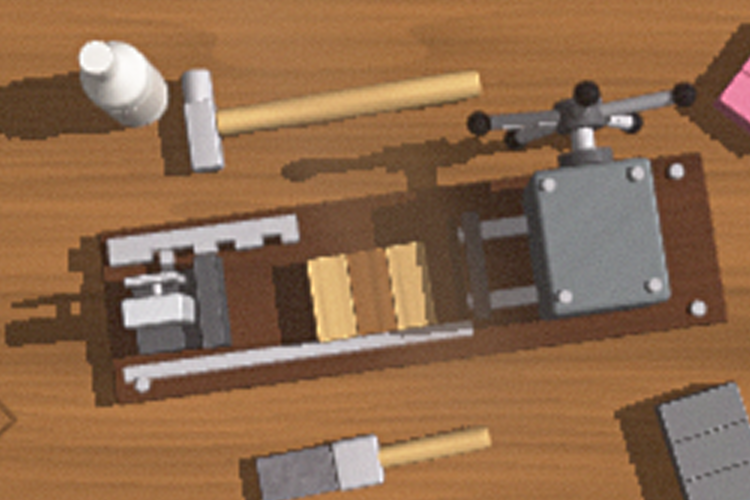

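Run:
```python
from h import *
from scipy.optimize import least_squares
np.set_printoptions(precision=4,suppress=True)
D={n:grab_frame(n) for n in('scene','top')}
t=lambda p:((p[0]+400)/3,(p[1]+400)/3)
s=lambda p:((p[0]+350)/3,(p[1]+400)/3)
s2=lambda p:((p[0]+800)/3,(p[1]+500)/3)
C=[onz(D['top'],t(p),.022) for p in [(726,322),(115,403),(103,235),(697,153)]]  # -x-y, -x+y, +x+y,+x-y
C=np.array(C);print(C);L=np.array([[-.075,-.265],[-.075,.265],[.075,.265],[.075,-.265]])
print(np.linalg.norm(C[1]-C[0]),np.linalg.norm(C[2]-C[1]),np.linalg.norm(C[3]-C[2]))
# scene corners: +x+y (382,590) in s2 bottom?; -x+y (518,403)
obs=[('top',t((726,322)),0),('top',t((115,403)),1),('top',t((103,235)),2),('top',t((697,153)),3),('scene',s2((518,402)),1),('scene',s2((380,572)),2)]
def M(x): 
    c,sn=np.cos(x[2]),np.sin(x[2]); return np.array([[c,-sn],[sn,c]])
f=lambda x: np.concatenate([proj(D[n],np.r_[M(x)@L[i]+x[:2],.022])-p for n,p,i in obs])
r=least_squares(f,[.468,.028,.1],loss='soft_l1');print(r.x,f(r.x).reshape(-1,2))
x=r.x
P={'grip':((397.2,276),(183.4,234.1)),'face':((366.8,286.8),(206.2,232.7)),'hub':((202.5,201.8),(324.6,172.3)),'jaw':((286.5,234.1),(283.4,224.5)),'blank':((315.4,242.4),(256.4,226.7)),'glue':((321.7,401.9),(177.6,168.2)),'hammer':((250.4,314.7),(244.3,169.1)),
'b_up':(s((246,94)),t((586,95))),'b_-y':(s((183,117)),t((684,95))),'b_+y':(s((340,233)),t((479,124))),'b_+ylow':(s((319,321)),t((515,140))),'b_-ylow':(s((229,248)),t((632,122)))}
for k,(a,b) in P.items():
    p,e=tri([ray(D['scene'],a),ray(D['top'],b)]); print(k,p,'clamp',M(x).T@(p[:2]-x[:2]),e[0])
```

```text
[[ 0.4371 -0.2537  0.022 ]
 [ 0.3723  0.2701  0.022 ]
 [ 0.5163  0.2836  0.022 ]
 [ 0.5847 -0.2332  0.022 ]]
0.527805168944731 0.14457428498871883 0.5213262166545927
[0.4789 0.0163 0.1222] [[ 0.8365  0.1185]
 [-0.0317  0.0554]
 [-1.843  -1.8257]
 [ 1.6439 -0.37  ]
 [ 1.465  -1.118 ]
 [-0.0857  0.2538]]
grip [0.4536 0.2251 0.1001] clamp [0.0003 0.2103] 0.00020108548468522988
face [0.4604 0.1803 0.0372] clamp [0.0016 0.165 ] 0.0004006556461496504
hub [ 0.6021 -0.1172  0.1131] clamp [ 0.1059 -0.1476] 0.0026060987576372345
jaw [ 0.4801 -0.0162  0.0313] clamp [-0.0029 -0.0325] 7.080915824898371e-06
blank [0.471  0.0543 0.0556] clamp [-0.0033  0.0386] 0.0032163191399120997
glue [ 0.6384  0.2641 -0.0044] clamp [0.1884 0.2265] 0.0030359425150981605
hammer [0.635  0.0836 0.0033] clamp [0.1631 0.0478] 0.0048774293798031125
b_up [ 0.6002 -0.116   0.197 ] clamp [ 0.1042 -0.1461] 0.00024496221649457464
b_-y [ 0.6109 -0.1994  0.1427] clamp [ 0.1046 -0.2302] 0.00011055885274824404
b_+y [ 0.5905 -0.0385  0.1345] clamp [ 0.104 -0.068] 2.8907981207675965e-05
b_+ylow [ 0.5945 -0.0732  0.0399] clamp [ 0.1038 -0.1029] 0.0005060769018006252
b_-ylow [ 0.6079 -0.1731  0.0448] clamp [ 0.1049 -0.2037] 0.0005203883084378855
```

Run:
```python
from h import *
D={n:grab_frame(n) for n in('scene','top')}
b=D['top']['img'][200:275,155:240,::-1]; cv2.imwrite('pics/c1.png',cv2.resize(b,None,fx=8,fy=8,interpolation=cv2.INTER_CUBIC))
b=D['scene']['img'][255:345,310:425,::-1]; cv2.imwrite('pics/c2.png',cv2.resize(b,None,fx=6.5,fy=6.5,interpolation=cv2.INTER_CUBIC))
```

```text
(no output)
```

View pics/c1.png

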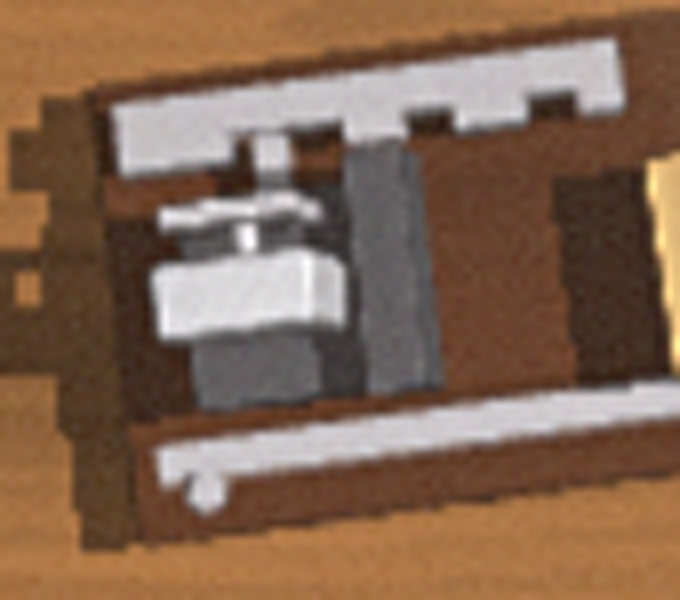

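View pics/c2.png

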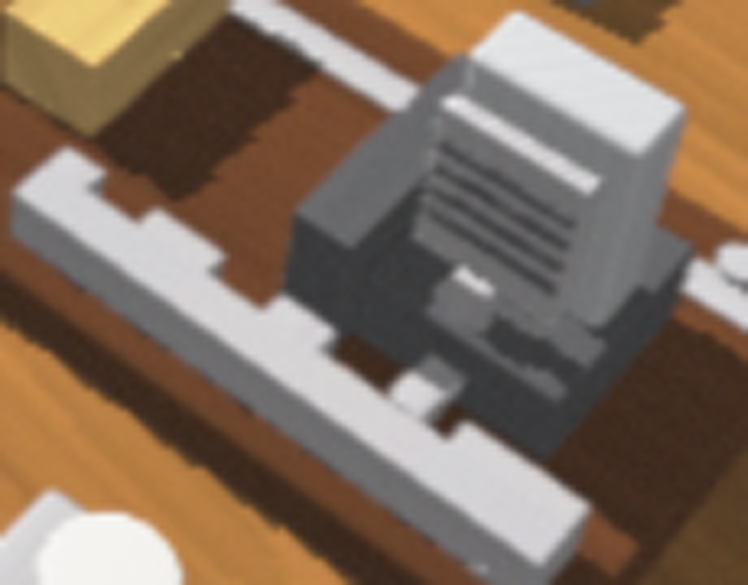

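Run:
```python
from h import *
np.set_printoptions(precision=4,suppress=True)
D={n:grab_frame(n) for n in('scene','top')}
x=[.4789,.0163,.1222];c,s=np.cos(x[2]),np.sin(x[2]);M=np.array([[c,-s],[s,c]])
t=lambda p:((p[0])/8+155,(p[1])/8+200)
sc=lambda p:((p[0])/6.5+310,(p[1])/6.5+255)
for k,a,b in [('-y+x',(470,52),(305,250)),('-y-x',(515,12),(318,328)),('+y+x',(640,155),(150,268)),('+y-x',(685,105),(160,338)),('tooth',(425,383),(272,155)),('notch2 -yedge',(222,255),(455,117)),('n2 +y edge',(290,297),(407,122)),('wide-y',(335,330),(345,130)),('wide+y',(465,428),(230,140)),('platetop -y -x',(460,58),(440,388)),('platetop -y+x',(298,208),(413,142)),('platetop+y+x',(355,245),(346,150))]:
    p,e=tri([ray(D['scene'],sc(a)),ray(D['top'],t(b))]); print(k,p,M.T@(p[:2]-x[:2]),e[0])
print(get_state()['clock'])
```

```text
-y+x [0.4599 0.1992 0.112 ] [0.0034 0.1839] 0.00031527125998351946
-y-x [0.4371 0.1955 0.1081] [-0.0196  0.183 ] 0.0006175541193779331
+y+x [0.4549 0.245  0.1122] [0.004  0.2299] 0.0002797386449372682
+y-x [0.434  0.2418 0.1121] [-0.0171  0.2293] 5.8328464697892526e-05
tooth [0.4937 0.2257 0.0383] [0.0402 0.2061] 0.0012342758814944304
notch2 -yedge [0.5052 0.1673 0.0397] [0.0445 0.1467] 0.0012880196910761193
n2 +y edge [0.5022 0.1849 0.0382] [0.0437 0.1645] 0.003932961669298479
wide-y [0.5011 0.2022 0.0411] [0.0447 0.1818] 0.0014159708967177438
wide+y [0.4978 0.2399 0.0395] [0.046  0.2197] 0.0024485222330183558
platetop -y -x [0.4185 0.169  0.0571] [-0.0413  0.1589] 0.0018678724610524896
platetop -y+x [0.4944 0.1784 0.061 ] [0.0351 0.159 ] 0.0029039865813107234
platetop+y+x [0.4928 0.1977 0.0635] [0.0359 0.1783] 0.0013873496878817708
1.3
```

```bash
cat >> h.py <<'E'
X=[.4789,.0163,.1222];_c,_s=np.cos(X[2]),np.sin(X[2]);MC=np.array([[_c,-_s],[_s,_c]])
def W(x,y,z): return np.r_[MC@[x,y]+X[:2],z]
def rot(extra=0): a=X[2]/2+extra; return np.pi*np.array([np.cos(a),np.sin(a),0])
def toC(p): return np.r_[MC.T@(np.array(p[:2])-X[:2]),p[2]]
np.set_printoptions(precision=4,suppress=True)
E
python3 - <<'E'
from h import *
p=W(-.003,.2065,.16)
for e in (0,np.pi/2): print(ik(p,rot(e)), ik(W(.104,-.15,.15),rot(e)))
movep(p,rot(0))
s=get_state();print(s['clock'],s['q'],s['contact_force'])
move_l(W(-.003,.2065,.069),.12,until_force=8)
s=get_state();print(s['clock'],toC(s['position']),s['contact_force'],s['finger_gap'])
snap('scene','s1.png');snap('top','t1.png')
E
```

```text
[ 0.3085  0.3011 -0.4247  0.845   0.      1.7571] [-0.3176  0.5011 -0.1395  0.9302  0.      1.131 ]
[ 0.3085  0.3011 -0.4247  0.845   0.     -1.3845] [-0.3176  0.5011 -0.1395  0.9302  0.     -2.0106]
2.8917 [ 0.3099  0.3009 -0.4244  0.8451  0.0004  1.757 ] [-0.0349 -0.2335 -0.1668]
3.8 [-0.0025  0.2068  0.0695] [ 0.0737 -0.3813 -0.1546] 1.0010763316264644
```

View pics/s1.png

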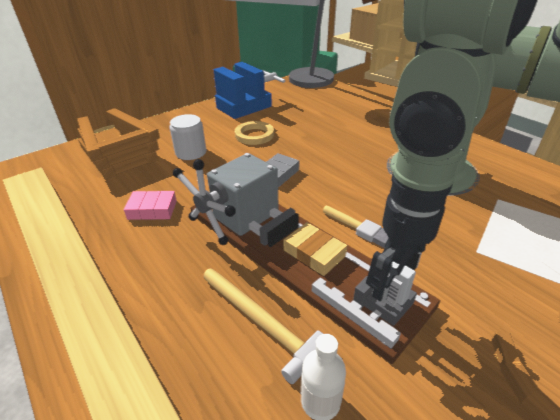

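View pics/t1.png

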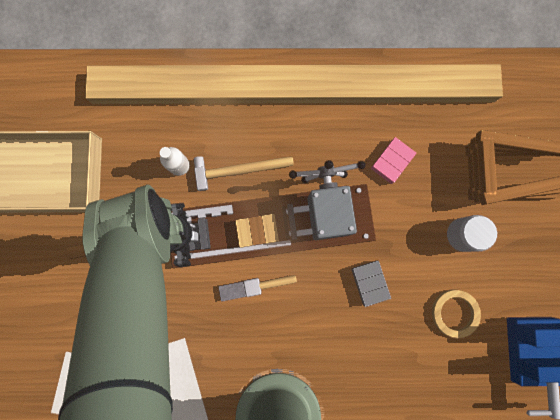

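Run:
```python
import cv2
b=cv2.imread('pics/s1.png')[200:350,310:460]; cv2.imwrite('pics/s1z.png',cv2.resize(b,None,fx=4,fy=4,interpolation=cv2.INTER_CUBIC))
```

```text
(no output)
```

View pics/s1z.png

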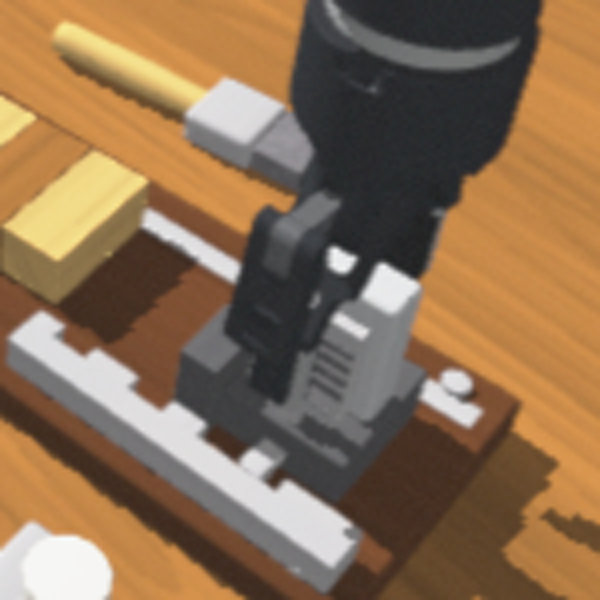

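Run:
```python
from h import *
grab(30)
s=get_state();print(s['clock'],toC(s['position']),s['contact_force'],s['wrist_torque'],s['finger_gap'])
snap('scene','s2.png')
b=cv2.imread('pics/s2.png')[200:350,310:460]; cv2.imwrite('pics/s2z.png',cv2.resize(b,None,fx=4,fy=4,interpolation=cv2.INTER_CUBIC))
```

```text
4.4583 [-0.0018  0.2067  0.0705] [-2.5726 -0.7643 11.3579] [-0.1744 -0.11    0.4894] 0.33090422804120195
```

View pics/s2z.png

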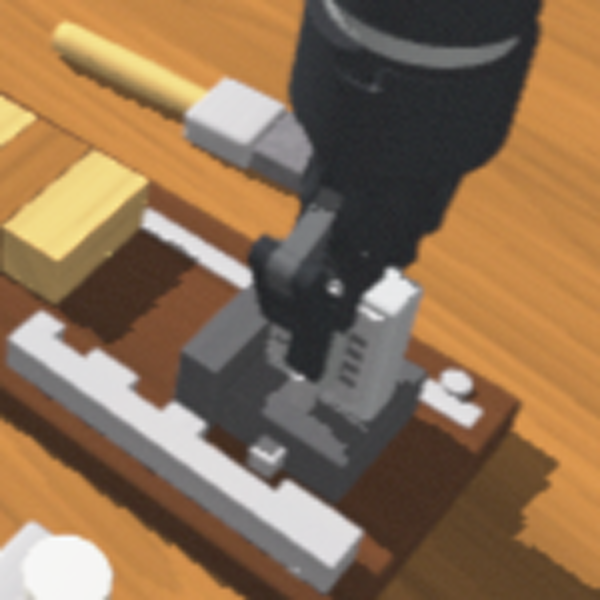

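Run:
```python
from h import *
p0=toC(get_state()['position'])
r=move_l(W(-.0025,.2067-.051,.0705),.05)
s=get_state();print(r,s['clock'],toC(s['position'])-p0,s['contact_force'],s['wrist_torque'],s['finger_gap'])
snap('scene','s3.png');snap('top','t3.png')
b=cv2.imread('pics/s3.png')[200:350,290:440]; cv2.imwrite('pics/s3z.png',cv2.resize(b,None,fx=4,fy=4,interpolation=cv2.INTER_CUBIC))
```

```text
False 5.675 [ 0.0002 -0.0515  0.    ] [ 5.5701 -0.6262 -2.2175] [ 0.0553 -1.7011  0.5592] 0.34471832297979793
```

View pics/s3z.png

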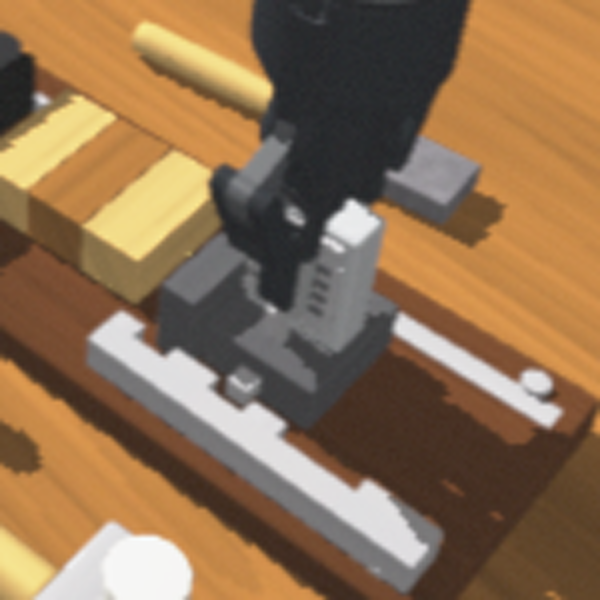

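Run:
```python
from h import *
let_go()
snap('scene','s4.png')
move_l(W(-.0025,.1557,.17),.15)
s=get_state();print(s['clock'],s['contact_force'])
snap('top','t4.png'); d=snap('scene','s4b.png')
b=cv2.imread('pics/s4b.png')[200:350,290:440]; cv2.imwrite('pics/s4z.png',cv2.resize(b,None,fx=4,fy=4,interpolation=cv2.INTER_CUBIC))
```

```text
7.2333 [-0.3755  0.7384 -1.0377]
```

View pics/s4z.png

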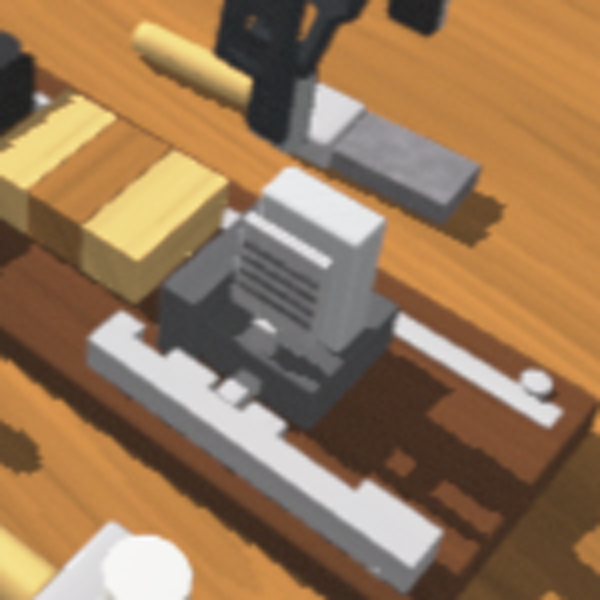

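```bash
cat >> h.py <<'E'
HX,HY,HZ=.1043,-.150,.115
def F(cy,cz): return W(HX,HY+cy-.011,HZ+cz)   # cy,cz: finger's +y bottom corner rel. hub
def corner(th,r=.062): return (r*np.sin(th)-.006*np.cos(th), r*np.cos(th)+.006*np.sin(th))
def st(m=''):
    s=get_state(); q=toC(s['position'])-[HX,HY,HZ]; fc=MC.T@s['contact_force'][:2]
    print(m,round(s['clock'],2),'corner',q+[0,.011,0],'F',fc,s['contact_force'][2])
E
python3 - <<'E'
from h import *
grab(40)
movep(F(-.020,.14),rot(0)); st('above')
move_l(F(-.020,.056),.15,until_force=6); st('down')
for th in (.4,.85,1.0):
    r=move_l(F(*corner(th)),.08,until_force=30); st((th,r))
snap('scene','s5.png')
E
python3 -c "
import cv2
b=cv2.imread('pics/s5.png')[120:270,150:350]; cv2.imwrite('pics/s5z.png',cv2.resize(b,None,fx=4,fy=4,interpolation=cv2.INTER_CUBIC))"
```

```text
above 9.46 corner [-0.0002 -0.0186  0.1396] F [-0.5168 -0.7915] -0.2216395531041266
down 10.17 corner [ 0.0005 -0.0196  0.0567] F [-0.285  -0.7889] 0.1286359889128284
(0.4, False) 10.8 corner [0.0001 0.0194 0.0597] F [ 0.4697 -0.0916] 1.1845146512494835
(0.85, False) 11.3 corner [-0.0005  0.0436  0.0447] F [ 0.0788 -0.5664] -0.797317321957154
(1.0, False) 11.57 corner [-0.0004  0.0494  0.038 ] F [0.2982 0.2727] -0.6699027134073968
```

View pics/s5z.png

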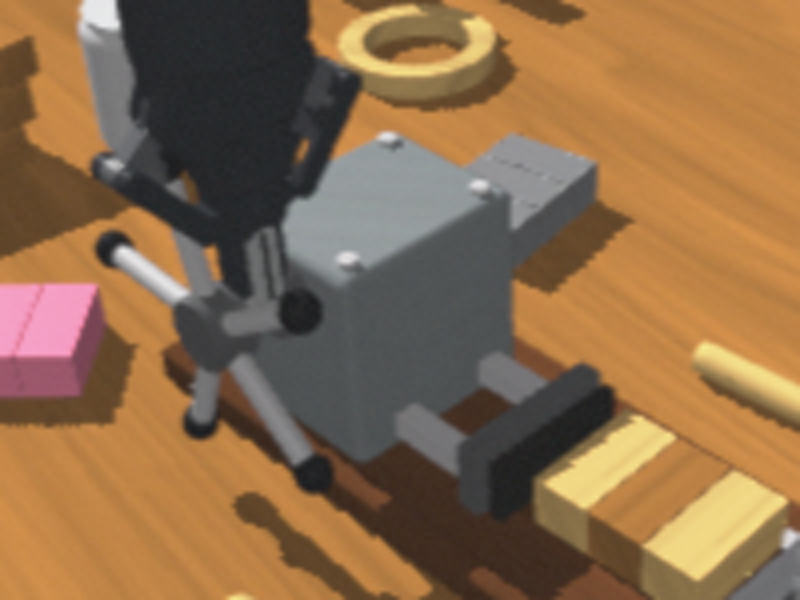

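```bash
cat >> h.py <<'E'
def back(y=-.048):
    s=get_state(); q=toC(s['position'])-[HX,HY,HZ]
    move_l(F(q[1]+.011-.004,.118),.2)
    move_l(F(y,.115),.2)
    return move_l(F(y,.056),.15,until_force=6)
E
python3 - <<'E'
from h import *
print(back()); st('down')
for p in ((-.004,.060),corner(.4),corner(.85),corner(1.0)):
    r=move_l(F(*p),.08,until_force=25); st(r)
    if r: break
snap('scene','s6.png')
E
python3 -c "
import cv2
b=cv2.imread('pics/s6.png')[120:320,150:420]; cv2.imwrite('pics/s6z.png',cv2.resize(b,None,fx=2.9,fy=2.9,interpolation=cv2.INTER_CUBIC))"
```

```text
False
down 13.32 corner [ 0.0003 -0.0472  0.0565] F [-0.5659 -0.1921] 0.546076984182859
False 14.03 corner [-0.0002 -0.0034  0.0598] F [-0.2484 -0.3569] -0.438150661025488
False 14.46 corner [-0.      0.0196  0.0593] F [0.813  1.0203] 0.13607880727874136
False 14.96 corner [-0.0005  0.0436  0.0448] F [-0.7201 -0.2004] 0.009915818744823703
False 15.22 corner [-0.0005  0.0494  0.038 ] F [-0.3467 -0.4748] 0.35915449177125136
```

View pics/s6z.png

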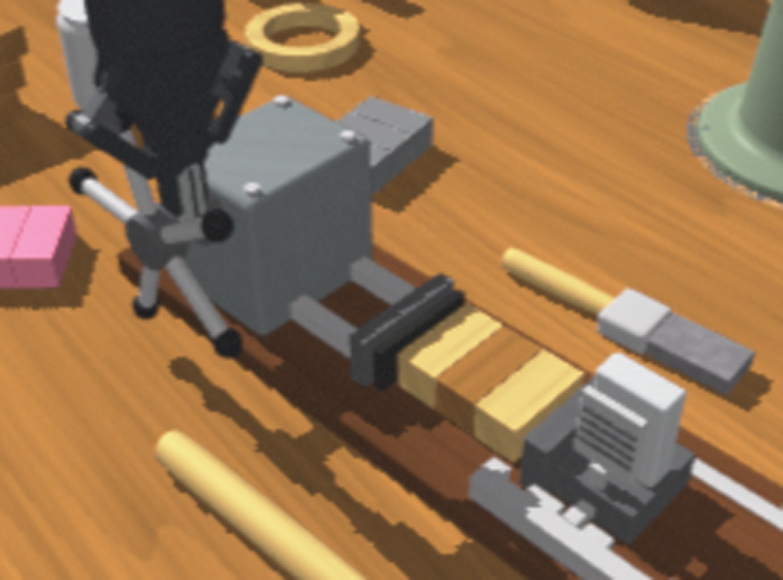

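```bash
cat >> h.py <<'E'
def stroke(pts,lim=14,v=.05):
    f0=get_state()['contact_force']
    for p in pts:
        l=np.linalg.norm(get_state()['contact_force']-f0)
        if l>lim-1: return True
        r=move_l(F(*p),v,until_force=max(2,lim-l)); st(r)
        if r: return True
    return False
E
python3 - <<'E'
from h import *
print(back()); st('down')
print(stroke([(-.020,.059),(-.004,.061)]+[corner(t) for t in (.2,.4,.55,.7,.85,1.0)]))
snap('scene','s7.png');snap('top','t7.png')
E
python3 -c "
import cv2
b=cv2.imread('pics/s7.png')[120:320,150:420]; cv2.imwrite('pics/s7z.png',cv2.resize(b,None,fx=2.9,fy=2.9,interpolation=cv2.INTER_CUBIC))"
```

```text
False
down 16.98 corner [ 0.0003 -0.0471  0.0565] F [ 0.1473 -0.0673] -0.3164504473508526
False 17.7 corner [-0.0002 -0.0195  0.0588] F [1.0806 0.1804] -0.10825804838706653
False 18.18 corner [ 0.     -0.0032  0.0609] F [0.8319 0.1758] 0.18989323160111082
False 18.53 corner [0.0001 0.0071 0.062 ] F [-0.0367 -0.2387] 0.0667742007419827
False 18.93 corner [-0.      0.0194  0.0593] F [0.1215 0.3312] 0.8462475191014155
False 19.27 corner [-0.0001  0.028   0.0557] F [-0.5052 -0.2723] -0.44316946029819726
False 19.6 corner [-0.0002  0.036   0.0509] F [-0.4788  0.4552] -0.1941220252446852
False 19.93 corner [-0.0002  0.0433  0.045 ] F [-0.3293 -0.0619] -0.4003234734172372
False 20.27 corner [-0.0002  0.0495  0.0381] F [-0.658  -0.5116] 0.2165014956630614
False
```

View pics/s7z.png

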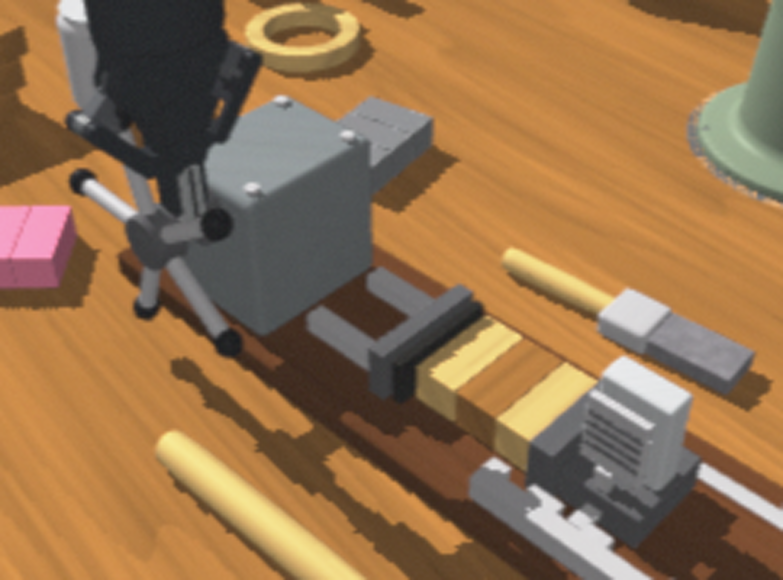

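```bash
python3 - <<'E'
from h import *
print(back()); st('down')
print(stroke([(-.020,.059),(-.004,.061)]+[corner(t) for t in (.2,.4,.55,.7,.85,1.0)],v=.04))
st('end')
snap('scene','s8.png');snap('top','t8.png')
E
python3 -c "
import cv2
b=cv2.imread('pics/s8.png')[120:320,150:420]; cv2.imwrite('pics/s8z.png',cv2.resize(b,None,fx=2.9,fy=2.9,interpolation=cv2.INTER_CUBIC))"
```

```text
False
down 22.07 corner [ 0.0003 -0.0471  0.0565] F [-0.349  -0.2231] 0.5039320995804498
False 22.93 corner [-0.     -0.0198  0.0589] F [ 0.4096 -1.1027] 1.2646394211141234
False 23.48 corner [-0.0001 -0.0036  0.061 ] F [-0.1845 -2.605 ] 1.7125750566730515
True 23.8 corner [-0.0002  0.0023  0.0613] F [ 0.2047 -6.5252] 1.1953195496441267
True
end 23.8 corner [-0.0002  0.0023  0.0613] F [ 0.2047 -6.5252] 1.1953195496441267
```

View pics/s8z.png

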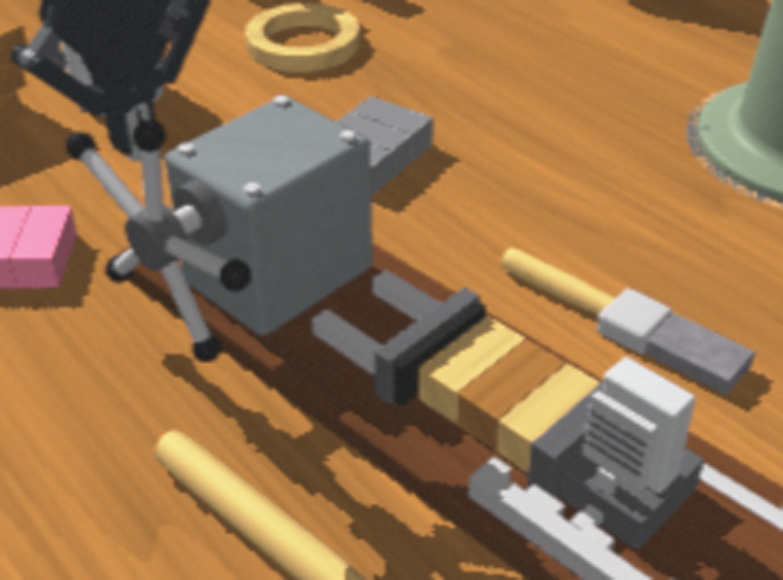

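```bash
python3 - <<'E'
from h import *
for k,th in enumerate((.2,.3,.4,.5)):
    f=-(MC.T@get_state()['contact_force'][:2])[1]
    if f>12.5: break
    r=move_l(F(*corner(th)),.02,until_force=15-f); st((th,r)); sleep(.15); st('settled')
    if r: break
snap('scene','s9.png')
E
python3 -c "
import cv2
b=cv2.imread('pics/s9.png')[120:320,150:420]; cv2.imwrite('pics/s9z.png',cv2.resize(b,None,fx=2.9,fy=2.9,interpolation=cv2.INTER_CUBIC))"
```

```text
(0.2, False) 24.23 corner [-0.0003  0.0039  0.0614] F [ -0.4924 -10.6739] -2.90481541937017
settled 24.38 corner [-0.0003  0.0039  0.0614] F [ 1.0544 -9.8446] -2.7653617358988734
(0.3, True) 24.67 corner [-0.0002  0.0042  0.0613] F [-1.2585 -8.4351] 1.1439137100218575
settled 24.82 corner [-0.0003  0.0036  0.0613] F [-0.8128 -7.8813] 1.1949117277678463
```

View pics/s9z.png

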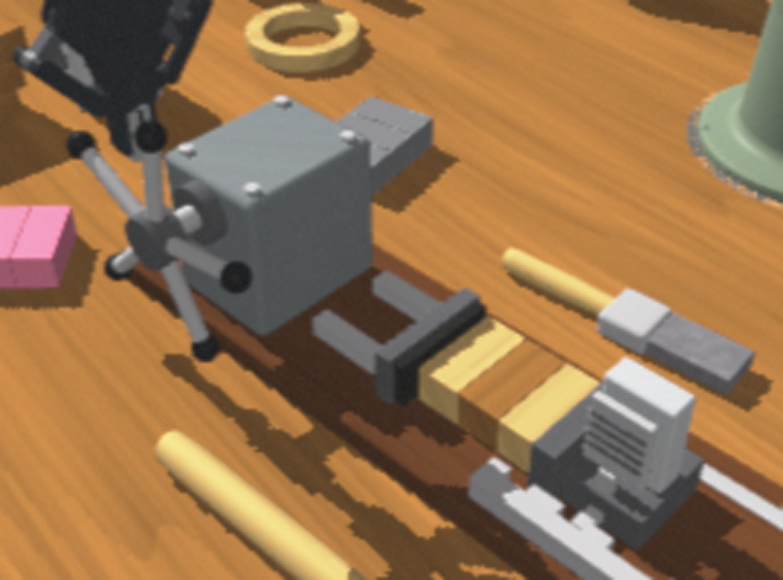

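Run:
```python
from h import *
r=move_l(F(.02,.061),.02,until_force=8); st(r)
sleep(.1)
move_l(F(-.05,.062),.1); st('off')
move_l(F(-.05,.13),.2); 
snap('scene','s10.png')
movep(W(.0,-.05,.32),rot(0))
snap('scene','s11.png');snap('top','t11.png'); st()
for n in('scene','top'):
  for k in('stop_face','jaw_face','blank_mid','stop_grip'): print(n,k,[(np.round(a['centre'],1).tolist(),round(a['score'],2)) for a in tip_of(n,k)[:2]])
a=cv2.imread('pics/s11.png')[150:330,150:420]; cv2.imwrite('pics/s11z.png',cv2.resize(a,None,fx=2.9,fy=2.9,interpolation=cv2.INTER_CUBIC))
```

```text
True 25.3 corner [-0.0004  0.0045  0.0614] F [ 0.1752 -9.8289] 0.28212708557748767
off 26.11 corner [-0.0002 -0.0498  0.0617] F [-0.756 -0.818] 0.8670714507145002
 27.58 corner [-0.1037  0.11    0.2039] F [ 0.4845 -0.1706] 0.4784080365691802
scene stop_face [([345.3, 269.9], 0.96), ([370.6, 265.1], 0.29)]
scene jaw_face [([302.4, 242.5], 0.73)]
scene blank_mid [([277.0, 170.4], 0.83), ([324.1, 252.3], 0.61)]
scene stop_grip [([370.0, 263.0], 0.9)]
top stop_face [([229.1, 232.7], 0.74)]
top jaw_face []
top blank_mid [([372.2, 283.7], 0.98), ([248.5, 227.9], 0.64)]
top stop_grip [([204.3, 234.5], 0.77)]
```

View pics/s11.png

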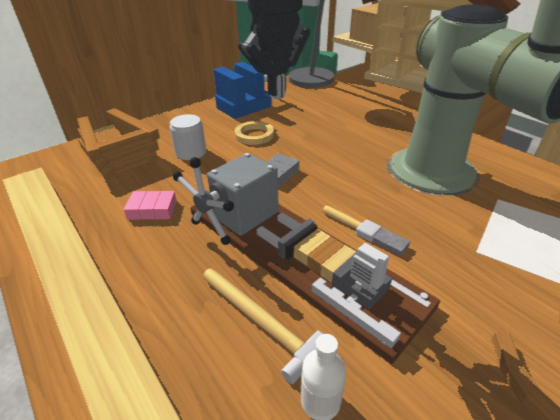

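View pics/t11.png

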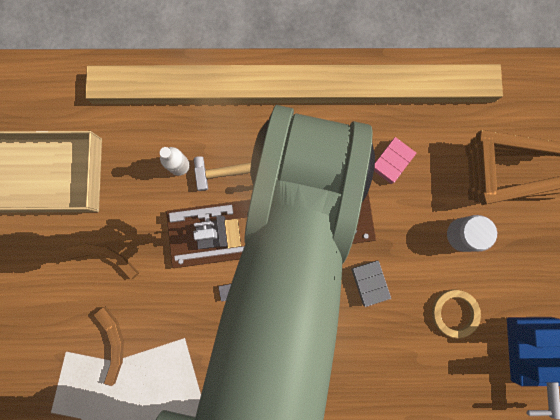

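View pics/s11z.png

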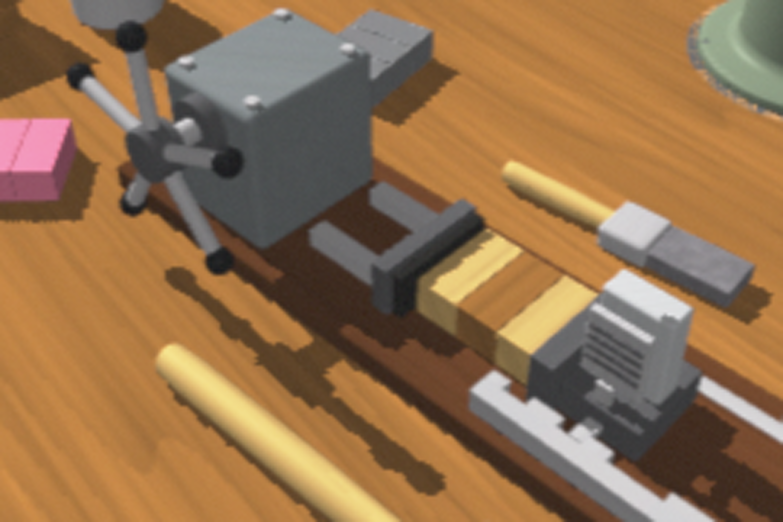

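```bash
cat >> h.py <<'E'
from scipy.optimize import minimize_scalar
def wheel(d,balls,guess):
    # balls: list of (px, k)
    def c(a): return sum(np.sum((proj(d,W(HX,HY+.085*np.sin(a+k*1.2566),HZ-.002+.085*np.cos(a+k*1.2566)))-np.array(p))**2) for p,k in balls)
    r=minimize_scalar(c,bounds=(guess-.6,guess+.6),method='bounded'); return r.x,np.sqrt(r.fun/len(balls))
E
python3 - <<'E'
from h import *
d=grab_frame('scene')
s0=lambda p:((p[0]+350)/3,(p[1]+400)/3)
z9=lambda p:(p[0]/2.9+150,p[1]/2.9+120)
z11=lambda p:(p[0]/2.9+150,p[1]/2.9+150)
print(wheel(d,[(s0((246,94)),0),(s0((183,117)),-1),(s0((340,233)),1),(s0((319,321)),2),(s0((229,248)),3)],0))
print(wheel(d,[(z9((149,135)),0),(z9((80,145)),-1),(z9((235,276)),1),(z9((205,348)),2)],0))
print(wheel(d,[(z9((217,224)),1),(z9((83,181)),-1),(z9((228,343)),2),(z9((145,305)),3)],0), 's7')
print(wheel(d,[(z11((131,37)),0),(z11((81,76)),-1),(z11((229,161)),1),(z11((218,260)),2)],0))
# shift of stop/jaw
E
```

```text
(np.float64(0.04568517793805053), np.float64(0.5377732756750772))
(np.float64(0.1473768336514934), np.float64(0.5407326869182387))
(np.float64(-0.26696591724212304), np.float64(0.4780192263516596)) s7
(np.float64(-0.07333964254200864), np.float64(0.5740762280001321))
```

Run:
```python
from h import *
movep(F(-.05,.13),rot(0))
print(move_l(F(-.05,.060),.15,until_force=6)); st()
f0=get_state()['contact_force']
for y in np.arange(-.030,.02,.004):
    l=np.linalg.norm(get_state()['contact_force']-f0)
    if l>10: break
    r=move_l(F(y,.061),.03,until_force=max(3,14-l)); sleep(.1); st(r)
    if r: break
snap('scene','s12.png')
# slow release
y0=(toC(get_state()['position'])-[HX,HY,HZ])[1]+.011
for i in range(1,9):
    move_l(F(y0-.002*i,.061),.008); sleep(.05); st('rel')
snap('scene','s13.png')
a=[cv2.imread(f'pics/s{n}.png')[150:280,170:300] for n in(12,13)]
cv2.imwrite('pics/s1213.png',cv2.resize(np.hstack(a),None,fx=3,fy=3,interpolation=cv2.INTER_CUBIC))
```

```text
False
 29.48 corner [ 0.0005 -0.0496  0.0615] F [-0.1369  0.1956] -0.5105509929764876
False 30.4 corner [-0.     -0.0302  0.0609] F [-0.4738  0.0396] 0.1954110488259013
False 30.78 corner [ 0.    -0.026  0.061] F [ 0.6247 -0.7631] 0.0741137786547645
False 31.17 corner [ 0.     -0.0219  0.061 ] F [0.4111 0.598 ] 0.2432424891402743
False 31.55 corner [ 0.     -0.0179  0.061 ] F [-0.512  -0.5816] -0.7135708707346072
False 31.93 corner [ 0.0001 -0.0142  0.0612] F [-0.862  -2.0712] 1.3565807162363706
False 32.32 corner [ 0.0003 -0.0101  0.0612] F [-0.4213 -2.6169] 1.8844027649048452
False 32.7 corner [ 0.0002 -0.0059  0.061 ] F [ 0.8777 -2.3277] 2.7936362283925176
False 33.08 corner [ 0.0001 -0.0026  0.0612] F [-0.1488 -4.1637] 2.134408192560032
False 33.47 corner [0.0002 0.0006 0.0613] F [ 0.4591 -7.8357] 1.8629332807735317
False 33.85 corner [0.0001 0.0036 0.0613] F [-0.0144 -8.7333] 1.7017363694247298
False 34.23 corner [0.0001 0.0066 0.0612] F [ -0.1147 -12.6012] -0.07615101121683959
rel 35.16 corner [0.0001 0.0029 0.0612] F [ 0.4239 -7.9607] 1.2390058322703816
rel 35.61 corner [0.0001 0.0013 0.0612] F [-0.9448 -6.6353] 1.4858126921130497
rel 36.06 corner [ 0.0001 -0.0003  0.0612] F [ 1.3315 -5.4537] 2.3759834293639166
rel 36.51 corner [ 0.0001 -0.0017  0.0611] F [ 0.2757 -5.8991] 2.984238834170429
rel 36.96 corner [-0.0001 -0.0031  0.0608] F [ 0.4893 -2.7755] 1.1658541044404402
rel 37.41 corner [-0.0003 -0.0051  0.0607] F [ 0.1189 -1.1447] 0.2762656634365357
rel 37.86 corner [-0.0002 -0.0072  0.0608] F [-0.5426 -0.0019] 0.5520690250608977
rel 38.31 corner [-0.     -0.0096  0.061 ] F [-0.396  -1.5958] -0.9596291836558581
```

View pics/s1213.png

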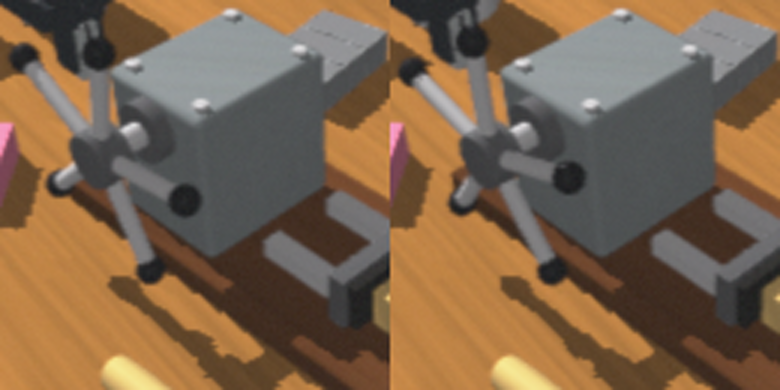

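Run:
```python
from h import *
d=grab_frame('scene')
z=lambda p,o:((p[0]-o)/3+170,p[1]/3+150)
print(wheel(d,[(z((98,52),0),0),(z((24,58),0),-1),(z((185,200),0),1),(z((150,270),0),2),(z((58,183),0),3)],0))
print(wheel(d,[(z((471,42),390),0),(z((412,70),390),-1),(z((568,177),390),1),(z((552,270),390),2),(z((460,203),390),3)],0))
```

```text
(np.float64(0.1840729577950818), np.float64(0.6686571113112233))
(np.float64(0.0010026768739562653), np.float64(0.6998491104145443))
```

Run:
```python
from h import *
for y in(-.014,-.020): move_l(F(y,.061),.008); st('rel')
move_l(F(-.05,.062),.1); snap('scene','s14.png')
sleep(1.0); snap('scene','s15.png')
a=[cv2.imread(f'pics/s{n}.png')[150:280,170:300] for n in(14,15)]
cv2.imwrite('pics/s1415.png',cv2.resize(np.hstack(a),None,fx=3,fy=3,interpolation=cv2.INTER_CUBIC))
print(np.abs(a[0].astype(int)-a[1]).max())
```

```text
rel 39.13 corner [-0.    -0.014  0.061] F [-0.3468  0.4735] 0.3335155846266264
rel 40.03 corner [-0.    -0.02   0.061] F [-0.4626 -0.2329] 0.6595474017517463
37
```

View pics/s1415.png

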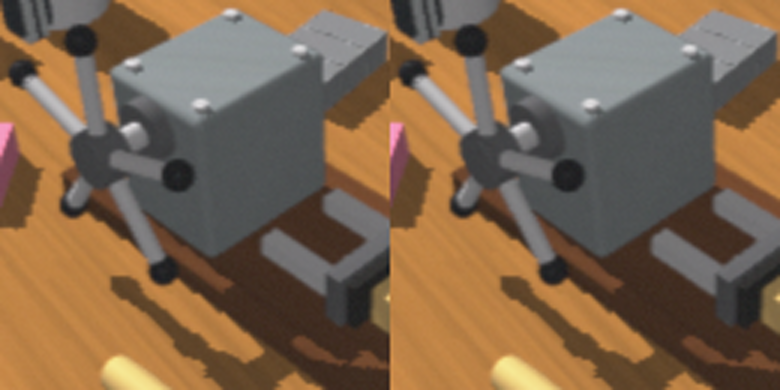

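Run:
```python
from h import *
move_l(F(-.05,.15),.2)
movep([.3,-.35,.35],rot(0))
d=snap('scene','s16.png');snap('top','t16.png'); st()
a=cv2.imread('pics/s16.png')[150:330,150:420]; cv2.imwrite('pics/s16z.png',cv2.resize(a,None,fx=2.9,fy=2.9,interpolation=cv2.INTER_CUBIC))
a=cv2.imread('pics/t16.png')[130:290,150:390]; cv2.imwrite('pics/t16z.png',cv2.resize(a,None,fx=3.3,fy=3.3,interpolation=cv2.INTER_CUBIC))
```

```text
43.63 corner [-0.3257 -0.1806  0.2345] F [ 0.347  -1.1457] -0.63794717246779
```

View pics/s16z.png

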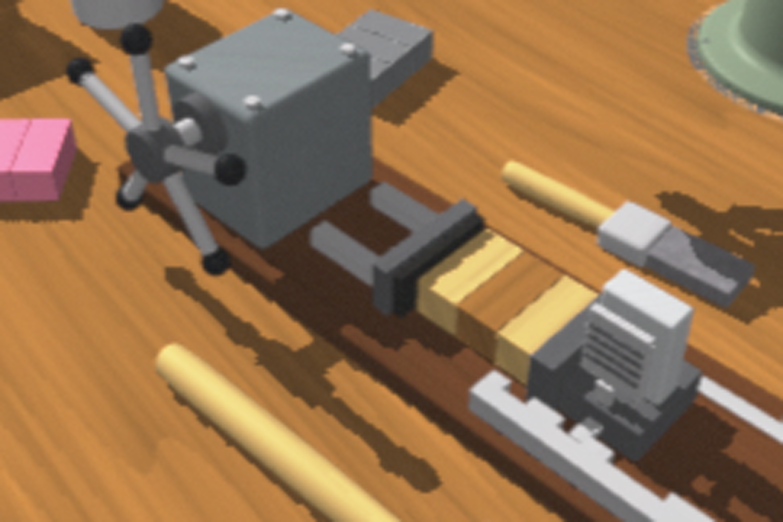

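View pics/t16z.png

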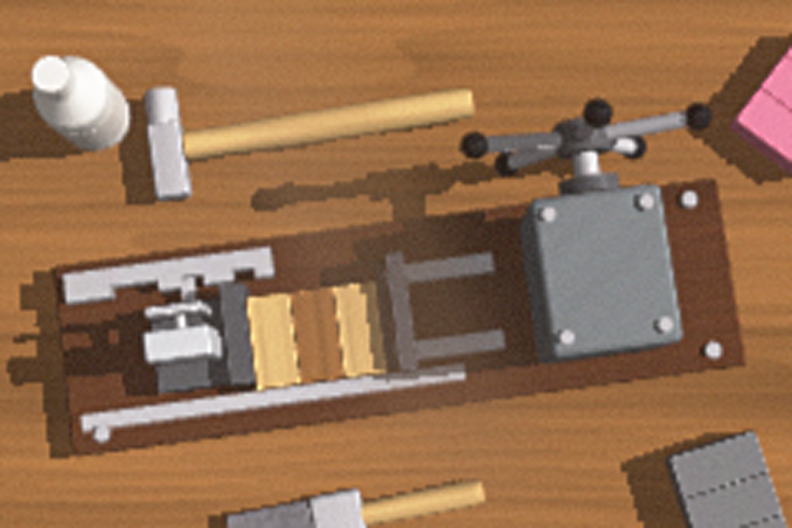

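```bash
python3 -c "
from h import *
sign_off()"
```

```text
the job is handed in; nothing more can be done
```

The job is done and handed in at about 44 s on the robot's clock, and the last pictures show the clamp holding the blank. `sign_off()` gives no verdict.

**What I did:**
- **Stop:** I pinched the grip so the latch tab was pressed in, slid the stop about 51 mm to the next notch and let go. The picture showed the tab fully out and the tooth down in that notch.
- **Capstan:** I turned the wheel over the top with four spoke strokes. The last one ended at a push of about 12–15 N.

**One thing I had to mend:** when I first took the finger away, the wheel sprang back about 0.22 rad. That left what I estimate as 5 N on the pad. I pushed it up again and backed the finger off slowly. It settled about 0.07 rad further on than after the first release, at roughly 3.77 rad.

**Last checks:**
- The wheel showed no movement in two pictures 1 s apart with nothing touching it.
- The blank lies flat and square between the jaw pad and the stop.
- The tooth is in the wanted notch, at its outer side within the play.
- The glue bottle and hammer look unmoved.
- The arm is clear of everything.

**Not measured directly:** the final pad pressure. From the wheel angle I estimate 8–10 N, which is about the most the wheel's friction can hold.

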